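# Line up the sample bottles in order of size for weighing

## Task

Line up the four amber sample bottles ready for weighing: stand each one upright in the middle of its own ring on the aluminium plate, in order of size, the smallest, which is weighed first, at the end nearest the balance and the largest at the far end. Set them down rather than drop them, knock none over, and leave the clear glass weighing bottle that stands among them where it is.

Things in the scene. Friction and masses are not known exactly. Their poses are not given: they have to be found in the camera images.
- bottle_15_c (a point): The smallest of four loose amber glass sample bottles with paper labels and black caps (15 ml), all of one shape: upright round bottle 27 mm in diameter with a straight side up to 32 mm, then a sloping shoulder and a cap 21 mm in diameter; 47 mm high in all. This point is on its axis half-way up (23.5 mm above its underside), where the side is straight; z is its axis, up. It stands on the bench (bench top z = 0) at the start.
- bottle_30_c (a point): The second smallest of four loose amber glass sample bottles with paper labels and black caps (30 ml), all of one shape: upright round bottle 34 mm in diameter with a straight side up to 42 mm, then a sloping shoulder and a cap 26 mm in diameter; 60 mm high in all. This point is on its axis half-way up (30 mm above its underside), where the side is straight; z is its axis, up. It stands on the bench (bench top z = 0) at the start.
- bottle_60_c (a point): The second largest of four loose amber glass sample bottles with paper labels and black caps (60 ml), all of one shape: upright round bottle 43 mm in diameter with a straight side up to 55 mm, then a sloping shoulder and a cap 32 mm in diameter; 76 mm high in all. This point is on its axis half-way up (38 mm above its underside), where the side is straight; z is its axis, up. It stands on the bench (bench top z = 0) at the start.
- bottle_125_c (a point): The largest of four loose amber glass sample bottles with paper labels and black caps (125 ml), all of one shape: upright round bottle 55 mm in diameter with a straight side up to 68 mm, then a sloping shoulder and a cap 40 mm in diameter; 94 mm high in all. This point is on its axis half-way up (47 mm above its underside), where the side is straight; z is its axis, up. It stands on the bench (bench top z = 0) at the start.
- mark_1: Place 1 of 4, counted from the robot's right (-y) end to its left (+y) end of the fixed aluminium soaking plate (84 x 360 mm, flat top 10 mm above the bench): a flat black ring inlaid in the plate, 64 mm outside diameter, nothing to fit into. Origin: the ring's centre on the plate's top face; z up, y along the row. The four rings are 88 mm apart in a straight row.
- mark_2: Place 2 of 4, counted from the robot's right (-y) end to its left (+y) end of the fixed aluminium soaking plate (84 x 360 mm, flat top 10 mm above the bench): a flat black ring inlaid in the plate, 64 mm outside diameter, nothing to fit into. Origin: the ring's centre on the plate's top face; z up, y along the row. The four rings are 88 mm apart in a straight row.
- mark_3: Place 3 of 4, counted from the robot's right (-y) end to its left (+y) end of the fixed aluminium soaking plate (84 x 360 mm, flat top 10 mm above the bench): a flat black ring inlaid in the plate, 64 mm outside diameter, nothing to fit into. Origin: the ring's centre on the plate's top face; z up, y along the row. The four rings are 88 mm apart in a straight row.
- mark_4: Place 4 of 4, counted from the robot's right (-y) end to its left (+y) end of the fixed aluminium soaking plate (84 x 360 mm, flat top 10 mm above the bench): a flat black ring inlaid in the plate, 64 mm outside diameter, nothing to fit into. Origin: the ring's centre on the plate's top face; z up, y along the row. The four rings are 88 mm apart in a straight row.
- balance: Fixed white top-pan balance with a round steel pan, 240 x 190 mm and 68 mm high, display side towards the robot; it stands beyond one end of the plate, to the left (+y) or right (-y). Origin: centre of its underside. (Beyond the other end stands a grey hotplate stirrer with a beaker on it, 175 mm high.)
- weighing_bottle_c (a point): Loose small clear glass weighing bottle with a flanged lid and glass knob, 37 mm in diameter, 56 mm high, some white sample in it, standing upright on the bench among the sample bottles. This point is on its axis half-way up (28 mm above its underside). It is to be left where it stands.

How it is judged:
By the outcome, as a careful person would: the job done as asked, in the order asked, and still so for the second after the job is handed in, with the robot touching nothing.
It also fails if it takes over 107 s, if anything falls off the work surface, if the arm or the gripper's body presses on something with over 40 N, if the wrist force passes 120 N, or if a joint passes its speed limit or range.

## Robot

A 6-joint arm with a two-finger parallel gripper is mounted at the origin on the work surface. World frame = base frame: x ahead of the robot, y to its left, z up, the work surface at z = 0. Lengths are in mm, angles in degrees, forces in N, time in s.
With the tool pointing down it reaches from about 300 to 850 mm from the base axis. Payload 4.2 kg.
Tool frame: the origin (TCP) lies between the finger pads; the fingertips stand 19 mm ahead of it and the grasp point (between the pads) is the TCP (env.tips_ahead is the distance from the TCP to the fingertips, in mm); z points along the fingers, y is the direction in which the jaws open and shut (so a half turn about z gives the same grasp; the last joint's range is limited). The gripper opens to 91 mm and grips with 3 to 60 N. Pads are 32 mm wide; open, the fingers measure 118 mm over their backs; the gripper's body (76 mm by 178 mm) begins 60 mm behind the grasp point.
Start: joints at [63.312, 18.312, 89.639, -0, 72.044, -1.146], TCP at [247.932, 518.817, 232.976] pointing down, gripper open.
Joint ranges: [-177.97, 177.97], [-48.28, 115.42], [12.27, 149.76], [-77.06, 257.06], [2.81, 150.46], [-146.56, 146.56]. Speed limits (degrees/s): [147.25, 147.25, 180, 180, 180, 180].

## Interface

Orientations are given as [roll, pitch, yaw] about the fixed x, y, z axes, in that order (R = Rz(yaw) Ry(pitch) Rx(roll)).
In Python, from workcell import telemetry, viewer, job_done, env gives the robot as it stands. The module is installed in compiled form; this text tells all that it offers.
- The arm moves only by the shell command python3 -m jog 'ROWS' [FORCE]. ROWS is JSON, a list of rows, each a list of 3 entries, a list of its own where there are three numbers: the shift along the tool's x, y, z in cm, then the turn about the tool's z in degrees, then the opening, from 0 (shut) to 1 (fully open). A call has 1 to 10 rows; each row shifts and turns the pose as measured when the row begins, along the tool's axes as they then stand; what a row does not reach is not made up. A row lasts 1/8 s, in which the tool goes at most 62.5 mm and 10.7 degrees, less where a joint would pass 70% of its speed; a pose out of reach is approached as far as the arm can. A call is refused whole if a number of a shift passes 6.25 or a number of a turn 10.7, either way. A call with a gripper value outside its range is refused whole. The fingers move at their own pace and stop on an object; FORCE is the grip in N (left out, the last holds). Time passes only in rows, so rows that do not move let the fingers close. It gives the time, the measured TCP pose, the force and the opening at its end, in the units of the state.
- telemetry.state(): the state, without advancing time (a new reading comes with each control period).
- viewer.grab_frame(name): name is "scene" or "top"; returns a dict with "color" (480x640x3 uint8, red, green, blue), "K" (3x3 intrinsics, pixels), "rvec" (rotation vector, rad) and "tvec" (3), from world to camera coordinates, as OpenCV has them. Camera axes: x right, y down, z forward; pixel columns grow to the right and rows downward; lengths in mm; the calibration is good to about 2 mm. A picture is of the moment at which its call begins. There is no depth.
- job_done(): hands the job in, once; it reports no verdict.
The state is a dict: "time_s": time; "qpos": joint angles; "qvel": joint speeds; "effort": joint torques, N m; "ee_pos": TCP position; "ee_rot": TCP orientation; "force": force on the tool from outside, world axes, zero at the start; "torque": the same for the moment, N m; "gripper_width": finger opening in mm.
Only numpy, scipy, OpenCV 4.12 (cv2) and the standard library are available. Lean on these libraries where they do the work, as an engineer would, in place of code of your own. Each camera call takes 0.05 s, during which the arm holds its last target. There are 200 camera calls.

## Working session

There is one attempt and no reset: what is moved stays moved. The work goes in short steps, Python scripts to look and compute and a shell command to move; the robot and the scene stay as the last step left them, time stands still between calls to the robot, and variables do not carry over. Pictures are saved under pics/ and viewed, about 12 in all and at most 16, crops included, and the job is handed in when it is done.

```bash
mkdir -p pics
cat > h.py <<'E'
import cv2,numpy as np
from workcell import telemetry,viewer,job_done,env
def grab(n,f):
    d=viewer.grab_frame(n); cv2.imwrite(f'pics/{f}.png',d['color'][:,:,::-1]); np.savez(f'pics/{f}.npz',K=d['K'],r=d['rvec'],t=d['tvec']); return d
def cam(f):
    d=np.load(f'pics/{f}.npz'); return d['K'],cv2.Rodrigues(d['r'])[0],d['t'].reshape(3)
def ray(f,uv):
    K,R,t=cam(f); return -R.T@t, R.T@np.linalg.solve(K,[*uv,1])
def onz(f,uv,z):
    c,d=ray(f,uv); return c+d*(z-c[2])/d[2]
def tri(f1,u1,f2,u2):
    (a,d),(b,e)=ray(f1,u1),ray(f2,u2); s=np.linalg.lstsq(np.c_[d,-e],b-a,rcond=None)[0]
    p,q=a+s[0]*d,b+s[1]*e; return (p+q)/2,np.linalg.norm(p-q)
def proj(f,p):
    K,R,t=cam(f); v=K@(R@np.asarray(p,float)+t); return v[:2]/v[2]
E
python3 - <<'E'
from h import *
for n in('scene','top'):
    grab(n,n+'0'); print(cam(n+'0')[0].tolist(), ray(n+'0',(320,240)))
s=telemetry.state();print(s)
E
```

```text
[[461.31854884699055, 0.0, 311.5082848694412], [0.0, 461.31854884699055, 240.99219651648934], [0.0, 0.0, 1.0]] (array([1223.35157683, -100.70811172,  752.53036932]), array([-0.71231026,  0.10786623, -0.69377405]))
[[546.2413739623734, 0.0, 307.3279713798434], [0.0, 546.2413739623734, 241.20585697958938], [0.0, 0.0, 1.0]] (array([ 428.04243393,  -15.98359267, 1572.98075012]), array([ 0.0645425 , -0.00674348, -0.99816423]))
{'time_s': 0.1, 'qpos': array([ 6.33133479e+01,  1.83470636e+01,  8.96995877e+01,  1.57899230e-03,
        7.20439383e+01, -1.14691242e+00]), 'qvel': array([-0.03236504, -0.0342867 , -0.24320583, -0.08508561, -0.0941769 ,
        0.06451036]), 'effort': array([ 5.78232248e-04, -4.13330734e+01, -2.32508290e+01,  7.30983331e-02,
        4.21764306e-02, -5.30500188e-05]), 'ee_pos': array([247.71397241, 518.43502325, 232.21233719]), 'ee_rot': array([-1.79909459e+02, -3.31425860e-03,  1.54459770e+02]), 'force': array([ 1.21814419, -0.19136835,  0.39222606]), 'torque': array([-0.04272564,  0.03412426,  0.08983242]), 'gripper_width': 91.61967923497413}
```

View pics/scene0.png

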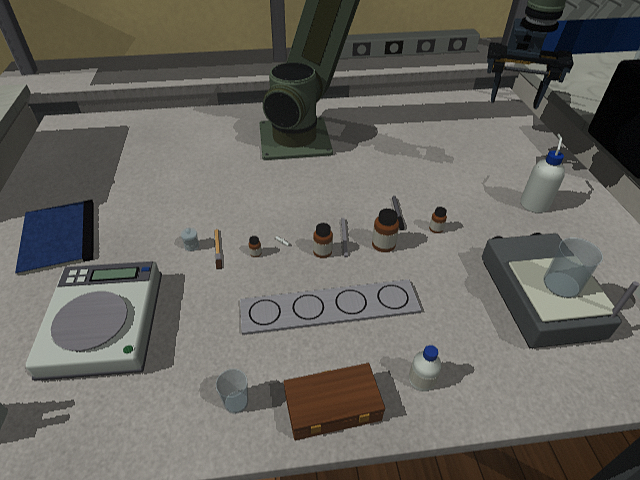

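View pics/top0.png

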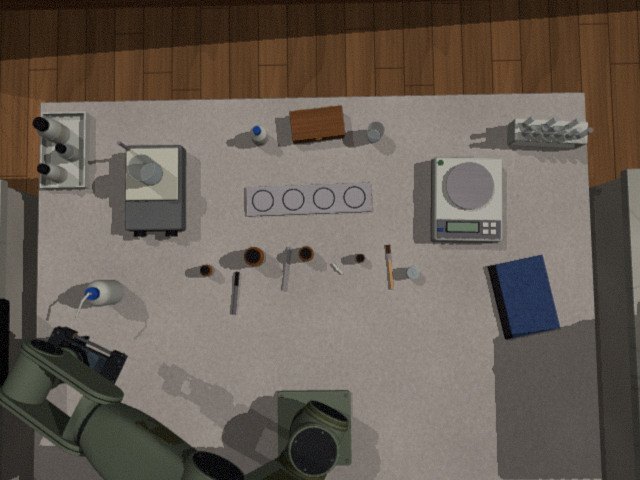

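The balance stands at the robot's right (-y): at the left in scene (95,320) and the right in top (467,200). So the smallest bottle goes to mark 1. The bottles are at about x=207, 255, 306 and 360 in top, and the weighing bottle is at (412,272). Next I'll enlarge both views.

Run:
```python
from h import *
a=cv2.imread('pics/top0.png')[170:320,185:435]; cv2.imwrite('pics/t_c.png',cv2.resize(a,(800,480),interpolation=cv2.INTER_CUBIC))
a=cv2.imread('pics/scene0.png')[180:340,170:470]; cv2.imwrite('pics/s_c.png',cv2.resize(a,(800,427),interpolation=cv2.INTER_CUBIC))
```

```text
(no output)
```

View pics/t_c.png

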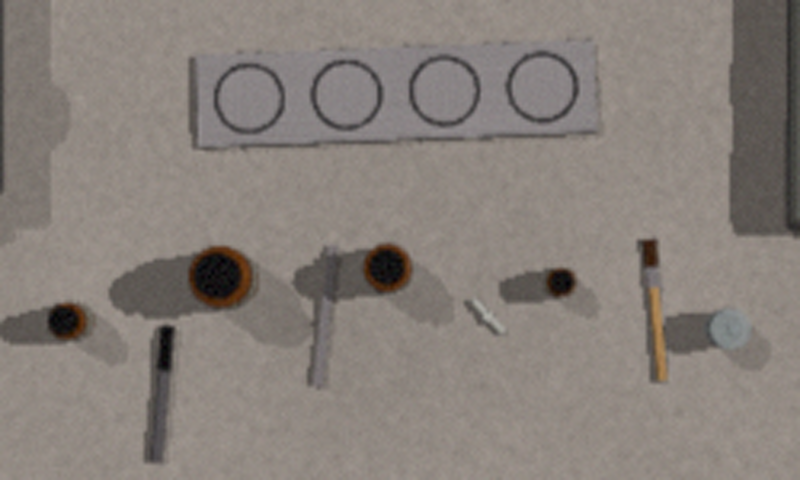

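View pics/s_c.png

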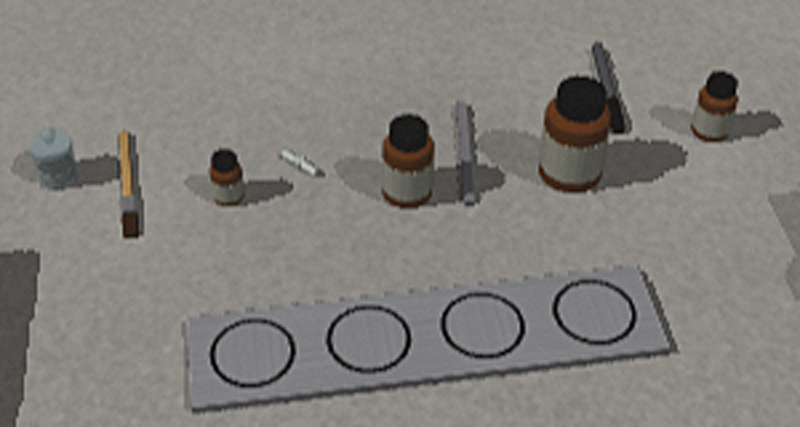

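In the top crop the caps are at (66,320) for 30, (219,275) for 125, (387,267) for 60 and (560,282) for 15. The rings there are at (249,98), (346,95), (445,91) and (543,87). In the scene crop the cap tops are at (721,82), (583,90), (408,126) and (224,157), and the rings at (595,311), (483,325), (369,338) and (253,352). A marker, spatula, stir bar and brush lie among the bottles.

Run:
```python
from h import *
T=lambda u:((np.array(u)+.5)/3.2-.5)+[185,170]
S=lambda u:((np.array(u)+.5)/(8/3)-.5)+[170,180]
P={'30':((66,320),(721,82),60),'125':((219,275),(583,90),94),'60':((387,267),(408,126),76),'15':((560,282),(224,157),47),'wb':((730,328),(53,138),50),
'm4':((249,98),(595,311),10),'m3':((346,95),(483,325),10),'m2':((445,91),(369,338),10),'m1':((543,87),(253,352),10)}
for k,(a,b,z) in P.items():
    p,e=tri('top0',T(a),'scene0',S(b)); print(k,p.round(1),round(e,1),'top@z',onz('top0',T(a),z)[:2].round(1),'scene@z',onz('scene0',S(b),z)[:2].round(1))
for n,u in {'marker':[(166,328),(155,460)],'spat':[(332,250),(318,385)],'stir':[(470,300),(500,330)],'brush':[(648,240),(660,380)]}.items():
    print(n,[onz('top0',T(v),5)[:2].round() for v in u])
```

```text
30 [448.8 295.1  59.6] 3.3 top@z [448.3 293.4] scene@z [449.4 296.6]
125 [484.6 158.4  95.6] 4.9 top@z [484.1 156.2] scene@z [483.  161.5]
60 [489.6  14.9  76.7] 1.9 top@z [489.5  14. ] scene@z [488.9  15.9]
15 [ 475.3 -136.    46.4] 0.2 top@z [ 475.3 -136.1] scene@z [ 476.  -135.9]
wb [ 433.  -280.7   45.7] 4.5 top@z [ 433.2 -282.2] scene@z [ 438.  -277.4]
m4 [646.6 138.6  11.7] 2.5 top@z [646.5 137.6] scene@z [645.4 140.4]
m3 [647.9  51.   10.1] 2.0 top@z [647.7  50. ] scene@z [648.   52.1]
m2 [649.9 -37.5  10.8] 3.2 top@z [649.9 -39.2] scene@z [649.5 -35.9]
m1 [ 652.  -125.5   10.7] 3.6 top@z [ 652.  -127.3] scene@z [ 651.6 -123.7]
marker [array([441., 215.]), array([323., 225.])]
spat [array([508.,  65.]), array([388.,  79.])]
stir [array([462., -59.]), array([434., -85.])]
brush [array([ 513., -219.]), array([ 388., -227.])]
```

The triangulated heights (60, 95, 77 and 46 mm, plate about 11 mm) match the text. All bottles can be gripped with the jaws along x, at yaw 90. There the tool axes are x=+y, y=+x, z=-z in world terms. I'll turn first.

```bash
cat >> h.py <<'E'
def togo(x,y,z,yaw=90):
    s=telemetry.state(); p=s['ee_pos']; w=s['ee_rot']; R=cv2.Rodrigues(np.zeros(3))[0]
    from scipy.spatial.transform import Rotation as Q
    R=Q.from_euler('xyz',w,degrees=True).as_matrix()
    print('t',round(s['time_s'],2),'pos',p.round(1),'rot',w.round(1),'w',round(s['gripper_width'],1),'F',s['force'].round(1))
    print('tool cm',(R.T@(np.array([x,y,z])-p)/10).round(2),'turn',round(w[2]-yaw,1))
E
python3 -m jog '[[[0,0,0],10.7,1],[[0,0,0],10.7,1],[[0,0,0],10.7,1],[[0,0,0],10.7,1],[[0,0,0],10.7,1],[[0,0,0],10.7,1]]' 12; python3 -c "
from h import *
togo(449,295,150)"
```

```text
time_s: 0.85
ee_pos: [246.9, 516.8, 229.0]
ee_rot: [-179.8, 0.4, 89.7]
force: [0.0, 0.8, -0.2]
gripper_width: 91.2
t 0.85 pos [246.9 516.8 229. ] rot [-179.8    0.4   89.7] w 91.2 F [ 0.   0.8 -0.2]
tool cm [-22.01  20.36   7.99] turn -0.3
```

```bash
python3 -m jog '[[[-4.5,2,1],0,1],[[-4.5,4.2,1],0,1],[[-4.5,4.2,1.5],0,1],[[-4.5,4.2,1.5],0,1],[[-4,4.2,1.5],0,1],[[0,1.6,0],0,1],[[0,0,0],0,1]]' ; python3 -c "
from h import *
togo(449,295,32)"
```

```text
time_s: 1.72
ee_pos: [451.7, 292.5, 161.6]
ee_rot: [-179.7, 0.4, 89.8]
force: [-0.7, -0.3, 0.0]
gripper_width: 91.2
t 1.73 pos [451.7 292.5 161.6] rot [-179.7    0.4   89.8] w 91.2 F [-0.7 -0.3  0. ]
tool cm [ 0.35 -0.19 12.95] turn -0.2
```

```bash
python3 -m jog '[[[0.3,-0.2,4],0,1],[[0,0,4],0,1],[[0,0,3.5],0,1],[[0,0,1],0,1],[[0,0,0],0,1]]' ; python3 -c "
from h import *
togo(449,295,30);grab('top','top1');grab('scene','scene1')
a=cv2.imread('pics/scene1.png')[140:270,360:520]; cv2.imwrite('pics/s1c.png',cv2.resize(a,(640,520),interpolation=cv2.INTER_CUBIC))"
```

```text
time_s: 2.35
ee_pos: [446.0, 301.7, 36.5]
ee_rot: [-179.8, 0.2, 90.2]
force: [-0.2, 0.7, 1.0]
gripper_width: 91.3
t 2.35 pos [446.  301.7  36.5] rot [-179.8    0.2   90.2] w 91.3 F [-0.2  0.7  1. ]
tool cm [-0.67  0.3   0.65] turn 0.2
```

View pics/s1c.png

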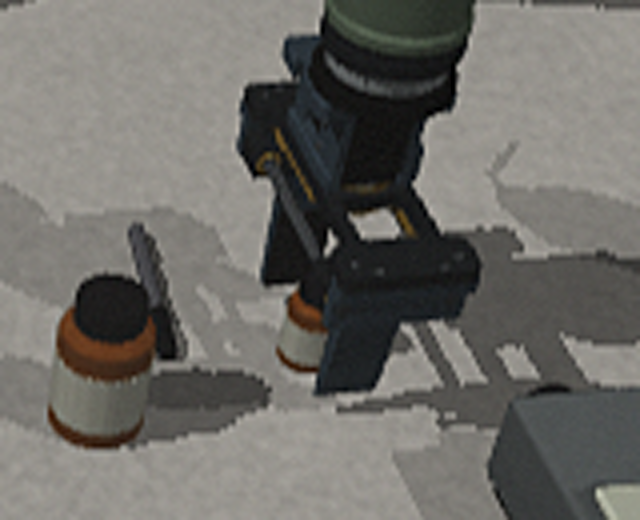

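The fingers straddle the 30 ml bottle, and in the crop it sits slightly toward -y of the pads, which agrees with the 6 mm shown by telemetry. I'll correct that and grip.

```bash
python3 -m jog '[[[-0.65,0.3,0.5],0,1],[[0,0,0],0,1]]' ; python3 -c "
from h import *
togo(449,295,30)"
```

```text
time_s: 2.7
ee_pos: [451.1, 295.7, 34.3]
ee_rot: [179.8, -0.0, 90.2]
force: [-0.5, -0.4, 0.0]
gripper_width: 91.4
t 2.7 pos [451.1 295.7  34.3] rot [179.8  -0.   90.2] w 91.4 F [-0.5 -0.4  0. ]
tool cm [-0.07 -0.21  0.43] turn 0.2
```

```bash
python3 -m jog '[[[-0.05,-0.2,0.4],0,1],[[0,0,0],0,0.6],[[0,0,0],0,0.3],[[0,0,0],0,0.2],[[0,0,0],0,0.2],[[0,0,0],0,0.2],[[0,0,0],0,0.2],[[0,0,0],0,0.2]]' 15; python3 -c "
from h import *
togo(449,295,30)"
```

```text
time_s: 3.7
ee_pos: [449.5, 295.1, 30.7]
ee_rot: [179.8, -0.1, 90.2]
force: [-0.0, 0.0, 0.2]
gripper_width: 33.5
t 3.7 pos [449.5 295.1  30.7] rot [ 1.798e+02 -1.000e-01  9.020e+01] w 33.5 F [-0.   0.   0.2]
tool cm [-0.01 -0.05  0.07] turn 0.2
```

Gripped at 33.5 mm wide, against 34 in the text. The underside is 30.7 mm below the TCP. Next I'll lift.

```bash
python3 -m jog '[[[0,0,-2],0,0.2],[[0,0,-4],0,0.2],[[0,0,-4],0,0.2],[[0,0,-4],0,0.2],[[0,0,-2],0,0.2]]' ; python3 -c "
from h import *
togo(650,-37.5,180)"
```

```text
time_s: 4.32
ee_pos: [447.7, 294.1, 193.0]
ee_rot: [-179.9, 0.1, 90.2]
force: [0.1, -0.1, -0.1]
gripper_width: 33.5
t 4.33 pos [447.7 294.1 193. ] rot [-1.799e+02  1.000e-01  9.020e+01] w 33.5 F [ 0.1 -0.1 -0.1]
tool cm [-33.21  20.14   1.35] turn 0.2
```

```bash
python3 -m jog '[[[-2,1.2,0],0,0.2],[[-4.5,2.7,0],0,0.2],[[-4.5,2.7,0],0,0.2],[[-4.5,2.7,0],0,0.2],[[-4.5,2.7,0],0,0.2],[[-4.5,2.7,0],0,0.2],[[-4.5,2.7,0],0,0.2],[[-3,2,0],0,0.2],[[-1,0.6,0],0,0.2],[[0,0,0],0,0.2]]' ; python3 -c "
from h import *
togo(650,-37.5,60)"
```

```text
time_s: 5.58
ee_pos: [655.3, -43.7, 194.3]
ee_rot: [179.9, -0.1, 90.3]
force: [0.9, 0.2, -1.1]
gripper_width: 33.4
t 5.58 pos [655.3 -43.7 194.3] rot [ 1.799e+02 -1.000e-01  9.030e+01] w 33.4 F [ 0.9  0.2 -1.1]
tool cm [ 0.59 -0.56 13.43] turn 0.3
```

```bash
python3 -m jog '[[[0.5,-0.5,2],0,0.2],[[0,0,4],0,0.2],[[0,0,4],0,0.2],[[0,0,2.5],0,0.2],[[0,0,0],0,0.2],[[0,0,0],0,0.2]]' ; python3 -c "
from h import *
togo(650,-37.5,42)"
```

```text
time_s: 6.32
ee_pos: [647.4, -29.2, 69.3]
ee_rot: [179.8, -0.3, 90.8]
force: [-0.3, 1.4, 0.5]
gripper_width: 33.3
t 6.33 pos [647.4 -29.2  69.3] rot [179.8  -0.3  90.8] w 33.3 F [-0.3  1.4  0.5]
tool cm [-0.85  0.24  2.72] turn 0.8
```

```bash
python3 -m jog '[[[-0.85,0.25,0.8],0.8,0.2],[[0,0,0.7],0,0.2],[[0,0,0],0,0.2],[[0,0,0],0,0.2]]' ; python3 -c "
from h import *
togo(650,-37.5,42)"
```

```text
time_s: 6.82
ee_pos: [651.8, -38.1, 56.5]
ee_rot: [179.5, -0.3, 89.9]
force: [0.1, 0.3, 0.1]
gripper_width: 33.9
t 6.83 pos [651.8 -38.1  56.5] rot [179.5  -0.3  89.9] w 33.9 F [0.1 0.3 0.1]
tool cm [ 0.05 -0.2   1.44] turn -0.1
```

```bash
python3 -m jog '[[[0,-0.2,0.5],0,0.2],[[0,0,0.5],0,0.2],[[0,0,0.3],0,0.2],[[0,0,0],0,0.2],[[0,0,0],0,0.2]]' ; python3 -c "
from h import *
togo(650,-37.5,41);grab('scene','scene2')
a=cv2.imread('pics/scene2.png')[230:350,230:430]; cv2.imwrite('pics/s2c.png',cv2.resize(a,(800,480),interpolation=cv2.INTER_CUBIC))"
```

```text
time_s: 7.45
ee_pos: [649.8, -37.9, 42.5]
ee_rot: [179.5, -0.3, 89.9]
force: [0.7, 0.3, -0.7]
gripper_width: 33.9
t 7.45 pos [649.8 -37.9  42.5] rot [179.5  -0.3  89.9] w 33.9 F [ 0.7  0.3 -0.7]
tool cm [0.04 0.02 0.15] turn -0.1
```

View pics/s2c.png

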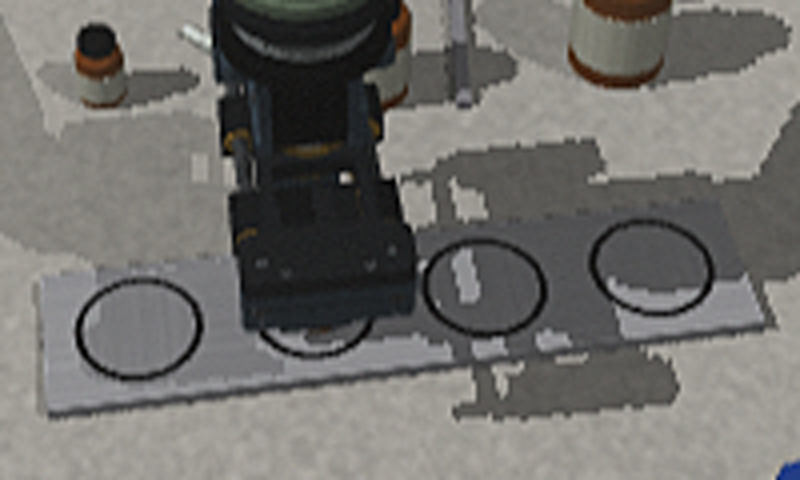

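The gripper is over ring 2, and the bottle is hidden behind its fingers at about (315,330). I'll lower by small steps until the force shows contact.

```bash
python3 -m jog '[[[0,0,0.1],0,0.2],[[0,0,0],0,0.2]]';python3 -m jog '[[[0,0,0.05],0,0.2],[[0,0,0],0,0.2]]'
```

```text
time_s: 7.75
ee_pos: [649.9, -37.9, 41.7]
ee_rot: [179.5, -0.3, 89.9]
force: [-0.2, -0.5, -1.4]
gripper_width: 33.3
time_s: 8.0
ee_pos: [650.0, -37.9, 41.3]
ee_rot: [179.5, -0.3, 89.9]
force: [0.8, -0.6, -0.1]
gripper_width: 33.8
```

```bash
for i in 1 2 3; do python3 -m jog '[[[0,0,0.05],0,0.2],[[0,0,0],0,0.2]]'|egrep 'pos|force';done
```

```text
ee_pos: [650.0, -38.0, 40.8]
force: [-0.1, 0.3, -0.4]
ee_pos: [650.1, -37.9, 40.8]
force: [-0.1, 0.7, -0.0]
ee_pos: [650.1, -37.9, 40.8]
force: [-0.8, 0.1, 0.6]
```

It has stopped at z=40.8, and contact was expected at 40.7, so it is resting on the plate. Release.

```bash
python3 -m jog '[[[0,0,0],0,0.45],[[0,0,0],0,0.6],[[0,0,0],0,0.8],[[0,0,0],0,1],[[0,0,0],0,1],[[0,0,0],0,1],[[0,0,-3],0,1],[[0,0,-4],0,1],[[0,0,-4],0,1],[[0,0,-4],0,1]]' ; python3 -c "
from h import *
togo(485,158.5,160)"
```

```text
time_s: 10.0
ee_pos: [646.5, -38.5, 189.6]
ee_rot: [-180.0, -0.3, 89.9]
force: [0.5, -0.1, -0.2]
gripper_width: 91.1
t 10.0 pos [646.5 -38.5 189.6] rot [-180.    -0.3   89.9] w 91.1 F [ 0.5 -0.1 -0.2]
tool cm [ 19.66 -16.19   3.07] turn -0.1
```

```bash
python3 -m jog '[[[2,-2,0],0,1],[[4.5,-4,0],0,1],[[4.5,-4,0.5],0,1],[[4.5,-4,0.5],0,1],[[2.5,-2,0.5],0,1],[[0.5,-0.3,0],0,1],[[0,0,0],0,1],[[0,0,0],0,1]]' ; python3 -c "
from h import *
togo(485,158.5,45);grab('top','top3')
a=cv2.imread('pics/top3.png')[170:320,185:435]; cv2.imwrite('pics/t3c.png',cv2.resize(a,(800,480),interpolation=cv2.INTER_CUBIC))"
```

```text
time_s: 11.0
ee_pos: [484.1, 150.3, 179.5]
ee_rot: [179.1, -0.3, 89.7]
force: [-0.0, -0.5, -0.5]
gripper_width: 91.0
t 11.0 pos [484.1 150.3 179.5] rot [179.1  -0.3  89.7] w 91.0 F [-0.  -0.5 -0.5]
tool cm [ 0.74 -0.12 13.46] turn -0.3
```

View pics/t3c.png

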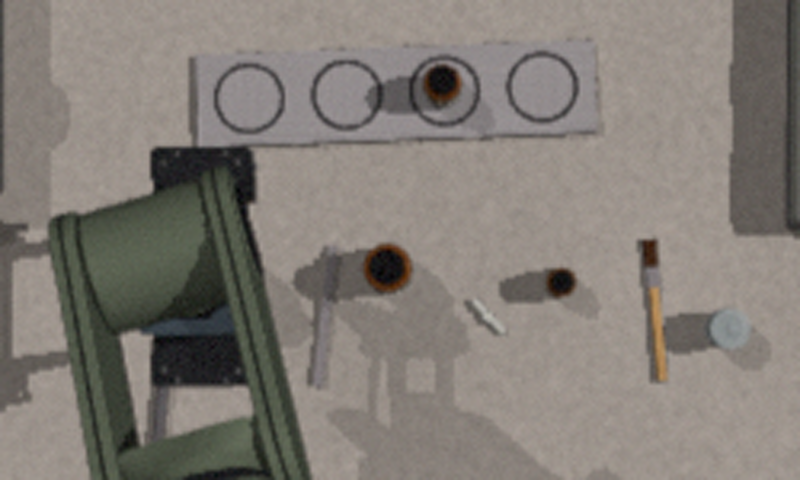

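The 30 ml bottle stands in ring 2, with its cap at (442,81) and the ring centred at (445,91). I'll convert that for the cap height.

```bash
python3 -c "
from h import *
T=lambda u:((np.array(u)+.5)/3.2-.5)+[185,170]
print(onz('top3',T((442,81)),70),onz('top3',T((445,91)),10))"
python3 -m jog '[[[0.6,0,2],0,1],[[0,0,4],0,1],[[0,0,4],0,1],[[0,0,1.5],0,1],[[0,0,0],0,1],[[0,0,0],0,1]]' ; python3 -c "
from h import *
togo(485,158.5,45)"
```

```text
[650.11712672 -35.80647743  70.        ] [649.87237626 -39.15114226  10.        ]
time_s: 11.8
ee_pos: [492.9, 153.2, 62.7]
ee_rot: [178.8, -0.4, 89.3]
force: [-0.1, -0.5, 0.4]
gripper_width: 91.0
t 11.8 pos [492.9 153.2  62.7] rot [178.8  -0.4  89.3] w 91.0 F [-0.1 -0.5  0.4]
tool cm [ 0.5  -0.84  1.76] turn -0.7
```

```bash
python3 -m jog '[[[0.5,-0.8,0.6],-0.7,1],[[0,0,0.6],0,1],[[0,0,0],0,1],[[0,0,0],0,1]]' ; python3 -c "
from h import *
togo(485,158.5,45)"
```

```text
time_s: 12.3
ee_pos: [486.0, 159.0, 51.8]
ee_rot: [178.5, -0.4, 90.0]
force: [0.6, -0.0, -0.4]
gripper_width: 91.2
t 12.3 pos [486.  159.   51.8] rot [178.5  -0.4  90. ] w 91.2 F [ 0.6 -0.  -0.4]
tool cm [-0.06 -0.11  0.68] turn 0.0
```

```bash
python3 -m jog '[[[0,-0.1,0.6],0,1],[[0,0,0],0,0.8],[[0,0,0],0,0.6],[[0,0,0],0,0.4],[[0,0,0],0,0.4],[[0,0,0],0,0.4],[[0,0,0],0,0.4]]' 25; python3 -c "
from h import *
togo(646.6,139,190)"
```

```text
time_s: 13.18
ee_pos: [484.6, 159.0, 45.5]
ee_rot: [178.6, -0.4, 90.0]
force: [-1.2, 0.7, 0.5]
gripper_width: 54.7
t 13.18 pos [484.6 159.   45.5] rot [178.6  -0.4  90. ] w 54.7 F [-1.2  0.7  0.5]
tool cm [ -1.89  16.55 -14.06] turn -0.0
```

```bash
python3 -m jog '[[[0,0,-2],0,0.4],[[0,0,-3],0,0.4],[[0,2,-1],0,0.4],[[-0.5,4,0],0,0.4],[[-0.5,4,0],0,0.4],[[-0.5,4,0],0,0.4],[[-0.4,2,0],0,0.4],[[0,0.5,0],0,0.4],[[0,0,0],0,0.4],[[0,0,0],0,0.4]]'; python3 -c "
from h import *
togo(646.6,139,57)"
```

```text
time_s: 14.42
ee_pos: [649.1, 138.4, 106.3]
ee_rot: [179.0, -0.3, 90.1]
force: [0.4, 0.5, -2.0]
gripper_width: 55.0
t 14.43 pos [649.1 138.4 106.3] rot [179.   -0.3  90.1] w 55.0 F [ 0.4  0.5 -2. ]
tool cm [ 0.03 -0.33  4.92] turn 0.1
```

```bash
python3 -m jog '[[[0,-0.3,1.5],0,0.4],[[0,0,1.5],0,0.4],[[0,0,0.8],0,0.4],[[0,0,0],0,0.4],[[0,0,0],0,0.4]]'; python3 -c "
from h import *
togo(646.6,139,57)"
```

```text
time_s: 15.05
ee_pos: [644.2, 139.1, 64.9]
ee_rot: [179.2, -0.3, 90.1]
force: [0.1, -0.3, -1.4]
gripper_width: 55.1
t 15.05 pos [644.2 139.1  64.9] rot [179.2  -0.3  90.1] w 55.1 F [ 0.1 -0.3 -1.4]
tool cm [-0.01  0.23  0.79] turn 0.1
```

```bash
python3 -m jog '[[[0,0.2,0.4],0,0.4],[[0,0,0.25],0,0.4],[[0,0,0],0,0.4],[[0,0,0],0,0.4]]'|egrep 'pos|force';  for i in 1 2 3 ; do python3 -m jog '[[[0,0,0.06],0,0.4],[[0,0,0],0,0.4]]'|egrep 'pos|force';done
```

```text
ee_pos: [647.3, 139.3, 59.0]
force: [0.4, -0.5, -2.5]
ee_pos: [647.3, 139.2, 58.5]
force: [-0.1, -0.4, -2.8]
ee_pos: [647.4, 139.3, 58.0]
force: [0.4, 0.3, -2.2]
ee_pos: [647.4, 139.2, 57.4]
force: [-0.0, -0.5, -2.3]
```

```bash
for i in 1 2 3 4 5; do python3 -m jog '[[[0,-0.02,0.06],0,0.4],[[0,0,0],0,0.4]]'|egrep 'pos|force';done
```

```text
ee_pos: [647.2, 139.3, 56.7]
force: [0.1, -0.4, -2.3]
ee_pos: [647.0, 139.3, 56.0]
force: [0.2, -0.2, -3.1]
ee_pos: [646.9, 139.3, 55.6]
force: [0.2, -0.8, -1.5]
ee_pos: [646.9, 139.2, 55.6]
force: [-0.8, 0.8, -2.4]
ee_pos: [646.8, 139.2, 55.5]
force: [-0.4, 0.4, -0.8]
```

Contact at z=55.5, as expected. Release, retreat, and go to the 60 ml bottle.

```bash
python3 -m jog '[[[0,0,0],0,0.65],[[0,0,0],0,0.7],[[0,0,0],0,0.85],[[0,0,0],0,1],[[0,0,0],0,1],[[0,0,-3],0,1],[[0,0,-4],0,1],[[0,0,-3.5],0,1],[[0,0,-1],0,1],[[0,0,0],0,1]]' ; python3 -c "
from h import *
togo(489.6,15,150)"
```

```text
time_s: 18.8
ee_pos: [644.1, 138.6, 171.5]
ee_rot: [179.1, -0.3, 90.1]
force: [-0.9, -0.1, -0.1]
gripper_width: 91.3
t 18.8 pos [644.1 138.6 171.5] rot [179.1  -0.3  90.1] w 91.3 F [-0.9 -0.1 -0.1]
tool cm [-12.34 -15.51   1.84] turn 0.1
```

```bash
python3 -m jog '[[[0,-3,0],0,1],[[-3,-4,0],0,1],[[-4,-4,0],0,1],[[-4,-3,0.5],0,1],[[-1.5,-1,1],0,1],[[0,0,0],0,1],[[0,0,0],0,1]]' ; python3 -c "
from h import *
togo(489.6,15,38)"
```

```text
time_s: 19.68
ee_pos: [484.8, 10.7, 142.2]
ee_rot: [-179.9, -0.2, 90.2]
force: [-0.2, 0.1, 0.5]
gripper_width: 90.9
t 19.68 pos [484.8  10.7 142.2] rot [-179.9   -0.2   90.2] w 90.9 F [-0.2  0.1  0.5]
tool cm [ 0.39  0.5  10.42] turn 0.2
```

```bash
python3 -m jog '[[[0.4,0.4,2],0,1],[[0,0,3],0,1],[[0,0,2.5],0,1],[[0,0,1],0,1],[[0,0,0],0,1],[[0,0,0],0,1]]' ; python3 -c "
from h import *
togo(489.6,15,38)"
```

```text
time_s: 20.42
ee_pos: [495.1, 19.4, 55.9]
ee_rot: [179.7, -0.3, 90.5]
force: [0.6, -0.0, -0.6]
gripper_width: 91.2
t 20.43 pos [495.1  19.4  55.9] rot [179.7  -0.3  90.5] w 91.2 F [ 0.6 -0.  -0.6]
tool cm [-0.44 -0.57  1.79] turn 0.5
```

```bash
python3 -m jog '[[[-0.45,-0.5,0.8],0.5,1],[[0,0,0.6],0,1],[[0,0,0],0,1],[[0,0,0],0,1]]' ; python3 -c "
from h import *
togo(489.6,15,38)"
```

```text
time_s: 20.92
ee_pos: [490.8, 14.4, 42.5]
ee_rot: [179.6, -0.3, 89.9]
force: [0.2, 0.4, 0.5]
gripper_width: 91.5
t 20.93 pos [490.8  14.4  42.5] rot [179.6  -0.3  89.9] w 91.5 F [0.2 0.4 0.5]
tool cm [ 0.06 -0.12  0.45] turn -0.1
```

```bash
python3 -m jog '[[[0.05,-0.1,0.4],0,1],[[0,0,0],0,0.7],[[0,0,0],0,0.5],[[0,0,0],0,0.3],[[0,0,0],0,0.3],[[0,0,0],0,0.3],[[0,0,0],0,0.3]]' 20; python3 -m jog '[[[0,0,0],0,0.3],[[0,0,-2],0,0.3],[[0,0,-3],0,0.3],[[0.6,2,-1],0,0.3],[[1,4,0],0,0.3],[[1,4,0],0,0.3],[[1,3.5,0],0,0.3],[[0.3,1.5,0],0,0.3],[[0,0,0],0,0.3],[[0,0,0],0,0.3]]'; python3 -c "
from h import *
togo(648.2,51,50)"
```

```text
time_s: 21.8
ee_pos: [489.9, 15.1, 38.5]
ee_rot: [179.5, -0.3, 89.9]
force: [-0.6, 0.0, 0.8]
gripper_width: 42.3
time_s: 23.05
ee_pos: [640.7, 54.4, 98.4]
ee_rot: [179.9, -0.3, 89.9]
force: [0.3, -0.1, -1.0]
gripper_width: 42.3
t 23.05 pos [640.7  54.4  98.4] rot [179.9  -0.3  89.9] w 42.3 F [ 0.3 -0.1 -1. ]
tool cm [-0.36  0.74  4.84] turn -0.1
```

Gripped at 42.3 mm wide, so contact is expected at z≈48.5.

```bash
python3 -m jog '[[[-0.3,0.7,1],0,0.3],[[0,0,1.5],0,0.3],[[0,0,1],0,0.3],[[0,0,0],0,0.3],[[0,0,0],0,0.3]]'; python3 -c "
from h import *
togo(648.2,51,50)"
```

```text
time_s: 23.68
ee_pos: [645.5, 50.6, 60.1]
ee_rot: [-179.9, -0.3, 89.9]
force: [-0.0, -0.5, -0.4]
gripper_width: 42.7
t 23.68 pos [645.5  50.6  60.1] rot [-179.9   -0.3   89.9] w 42.7 F [-0.  -0.5 -0.4]
tool cm [0.04 0.27 1.01] turn -0.1
```

```bash
python3 -m jog '[[[0.03,0.23,0.4],0,0.3],[[0,0,0.4],0,0.3],[[0,0,0],0,0.3],[[0,0,0],0,0.3]]'|egrep 'pos|force';  for i in 1 2 3 4 ; do python3 -m jog '[[[0,0,0.06],0,0.3],[[0,0,0],0,0.3]]'|egrep 'pos|force';done
```

```text
ee_pos: [648.6, 51.1, 52.5]
force: [-0.1, -0.2, -0.7]
ee_pos: [648.7, 51.1, 52.1]
force: [-0.0, 0.8, -1.9]
ee_pos: [648.7, 51.1, 51.5]
force: [0.6, 0.1, -1.1]
ee_pos: [648.7, 51.1, 50.9]
force: [-0.6, 0.6, -1.4]
ee_pos: [648.7, 51.1, 50.2]
force: [-0.4, 0.2, -0.8]
```

```bash
for i in 1 2 3 4 5; do python3 -m jog '[[[0,-0.02,0.06],0,0.3],[[0,0,0],0,0.3]]'|egrep 'pos|force';done
```

```text
ee_pos: [648.5, 51.1, 49.6]
force: [-0.3, 0.3, -1.9]
ee_pos: [648.3, 51.1, 48.9]
force: [0.6, -0.2, -1.7]
ee_pos: [648.3, 51.1, 48.6]
force: [-0.0, -0.5, -0.9]
ee_pos: [648.3, 51.1, 48.6]
force: [-0.9, 0.5, -0.9]
ee_pos: [648.2, 51.1, 48.6]
force: [-1.0, 0.1, 1.2]
```

```bash
python3 -m jog '[[[0,0,0],0,0.55],[[0,0,0],0,0.65],[[0,0,0],0,0.8],[[0,0,0],0,1],[[0,0,0],0,1],[[0,0,-3],0,1],[[0,0,-4],0,1],[[0,0,-4],0,1],[[0,0,-1],0,1],[[0,0,0],0,1]]' >/dev/null; python3 -m jog '[[[-1.5,-3,0],0,1],[[-4,-4,0],0,1],[[-4.5,-4,0],0,1],[[-4,-4,0],0,1],[[-3,-1.5,1],0,1],[[-1,-0.5,1],0,1],[[0,0,0],0,1],[[0,0,0],0,1]]'>/dev/null; python3 -c "
from h import *
togo(475.3,-136,24)"
```

```text
t 28.68 pos [ 466.6 -130.9  136.1] rot [-178.8   -0.5   90. ] w 91.4 F [ 0.5 -0.1  0.7]
tool cm [-0.6   1.11 11.18] turn -0.0
```

```bash
python3 -m jog '[[[-0.5,0.8,2],0,1],[[0,0,3],0,1],[[0,0,3],0,1],[[0,0,1],0,1],[[0,0,0],0,1],[[0,0,0],0,1]]' >/dev/null; python3 -c "
from h import *
togo(475.3,-136,25);grab('top','top4')
a=cv2.imread('pics/top4.png')[170:320,185:435]; cv2.imwrite('pics/t4c.png',cv2.resize(a,(800,480),interpolation=cv2.INTER_CUBIC))
"
```

```text
t 29.43 pos [ 480.2 -131.4   45.8] rot [-179.3   -0.4   90.4] w 91.2 F [ 0.5 -0.1 -0.5]
tool cm [-0.47 -0.46  2.08] turn 0.4
```

View pics/t4c.png

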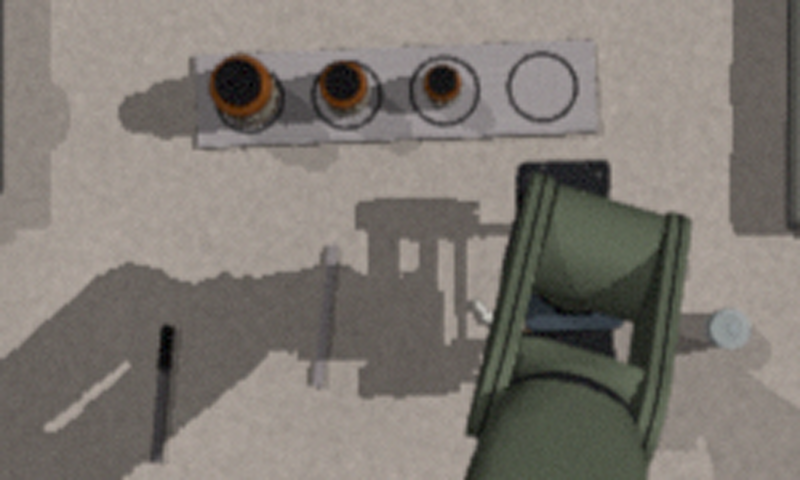

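The bottles stand in rings 4, 3 and 2 with their caps at (242,82), (344,83) and (442,81), and the weighing bottle is still at (730,328). I'll carry on with the 15 ml bottle.

```bash
python3 -m jog '[[[-0.45,-0.45,0.8],0.4,1],[[0,0,0.8],0,1],[[0,0,0],0,1],[[0,0,0],0,1]]' >/dev/null; python3 -c "
from h import *
togo(475.3,-136,25)
T=lambda u:((np.array(u)+.5)/3.2-.5)+[185,170]
for u,z,m in [((242,82),104,(249,98)),((344,83),86,(346,95)),((442,81),70,(445,91))]: print((onz('top4',T(u),z)-onz('top4',T(m),10))[:2])"
```

```text
t 29.98 pos [ 475.8 -136.7   30.2] rot [-179.4   -0.4   90. ] w 91.4 F [ 0.2 -0.5  1. ]
tool cm [ 0.07 -0.05  0.52] turn -0.0
[ 0.61874605 -3.41581013]
[-0.29655247 -1.62548036]
[0.24475047 3.34466483]
```

```bash
python3 -m jog '[[[0.05,-0.05,0.5],0,1],[[0,0,0],0,0.7],[[0,0,0],0,0.4],[[0,0,0],0,0.2],[[0,0,0],0,0.15],[[0,0,0],0,0.15],[[0,0,0],0,0.15],[[0,0,0],0,0.15]]' 12; python3 -m jog '[[[0,0,0],0,0.15],[[0,0,-2],0,0.15],[[0,0,-3],0,0.15],[[0.2,2,-1],0,0.15],[[0.2,4,0],0,0.15],[[0.2,4,0],0,0.15],[[0.2,4,0],0,0.15],[[0.2,2.5,0],0,0.15],[[0,0.5,0],0,0.15],[[0,0,0],0,0.15]]'; python3 -c "
from h import *
togo(652,-125.5,38)"
```

```text
time_s: 30.98
ee_pos: [475.7, -136.2, 25.2]
ee_rot: [-179.5, -0.3, 90.0]
force: [0.6, 0.7, -0.2]
gripper_width: 26.7
time_s: 32.22
ee_pos: [648.3, -126.0, 83.7]
ee_rot: [-179.2, -0.4, 89.9]
force: [-0.8, 0.1, -0.6]
gripper_width: 26.2
t 32.23 pos [ 648.3 -126.    83.7] rot [-179.2   -0.4   89.9] w 26.2 F [-0.8  0.1 -0.6]
tool cm [0.02 0.43 4.57] turn -0.1
```

Contact is expected at z≈35.2.

```bash
python3 -m jog '[[[0,0.3,1],0,0.15],[[0,0,1.5],0,0.15],[[0,0,0.8],0,0.15],[[0,0,0],0,0.15],[[0,0,0],0,0.15]]' >/dev/null; python3 -c "
from h import *
togo(652,-125.5,38)"
```

```text
t 32.85 pos [ 647.3 -126.    47.7] rot [-179.    -0.4   89.9] w 26.6 F [ 0.5 -0.5 -0.4]
tool cm [0.04 0.48 0.97] turn -0.1
```

```bash
python3 -m jog '[[[0.03,0.43,0.4],0,0.15],[[0,0,0.3],0,0.15],[[0,0,0],0,0.15],[[0,0,0],0,0.15]]'|egrep 'pos|force';  for i in 1 2 3 4 ; do python3 -m jog '[[[0,0,0.06],0,0.15],[[0,0,0],0,0.15]]'|egrep 'pos|force';done
```

```text
ee_pos: [652.5, -125.7, 41.0]
force: [-0.3, -0.3, -0.4]
ee_pos: [652.6, -125.7, 40.6]
force: [0.1, -0.3, -0.5]
ee_pos: [652.6, -125.8, 40.0]
force: [-0.3, 0.7, 0.5]
ee_pos: [652.5, -125.8, 39.4]
force: [0.1, -1.0, 0.2]
ee_pos: [652.5, -125.8, 38.7]
force: [-0.7, -0.4, -0.6]
```

```bash
for i in 1 2 3 4 5 6 7 8; do python3 -m jog '[[[0,-0.01,0.06],0,0.15],[[0,0,0],0,0.15]]'|egrep 'pos|force';done
```

```text
ee_pos: [652.4, -125.8, 38.1]
force: [0.5, 0.9, -0.5]
ee_pos: [652.3, -125.8, 37.5]
force: [-0.4, 0.5, -0.6]
ee_pos: [652.2, -125.7, 36.8]
force: [0.8, -0.0, -0.4]
ee_pos: [652.1, -125.7, 36.2]
force: [0.8, 0.3, -0.6]
ee_pos: [652.0, -125.7, 35.5]
force: [-1.2, 0.1, -0.5]
ee_pos: [652.0, -125.7, 35.3]
force: [-0.1, 0.2, -0.1]
ee_pos: [652.0, -125.7, 35.3]
force: [0.2, -0.6, 0.6]
ee_pos: [652.0, -125.7, 35.3]
force: [-0.6, 1.0, 1.3]
```

```bash
python3 -m jog '[[[0,0,0],0,0.35],[[0,0,0],0,0.5],[[0,0,0],0,0.8],[[0,0,0],0,1],[[0,0,0],0,1],[[0,0,0],0,1],[[0,0,-3],0,1],[[0,0,-4],0,1],[[0,0,-4],0,1],[[0,0,-4],0,1]]' >/dev/null; python3 -m jog '[[[0,-3,-2],0,1],[[0,-5,-1],0,1],[[0,-5,0],0,1],[[0,-5,0],0,1],[[0,-5,0],0,1],[[0,-3,0],0,1],[[0,0,0],0,1],[[0,0,0],0,1]]'; python3 -c "
from h import *
grab('top','top5');grab('scene','scene5')
a=cv2.imread('pics/scene5.png')[230:350,230:430]; cv2.imwrite('pics/s5c.png',cv2.resize(a,(800,480),interpolation=cv2.INTER_CUBIC))
a=cv2.imread('pics/top5.png')[165:285,240:440]; cv2.imwrite('pics/t5c.png',cv2.resize(a,(800,480),interpolation=cv2.INTER_CUBIC))"
```

```text
time_s: 38.6
ee_pos: [388.1, -126.5, 224.0]
ee_rot: [-179.4, -0.3, 89.9]
force: [0.3, 0.5, 0.3]
gripper_width: 90.8
```

View pics/s5c.png

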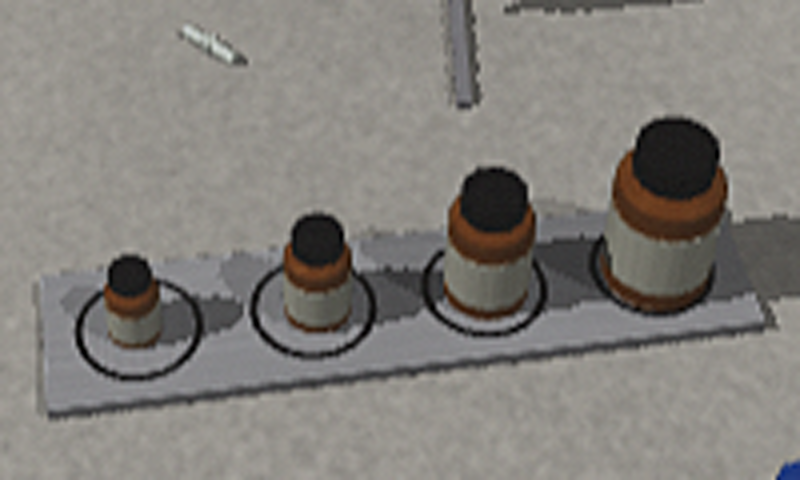

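View pics/t5c.png

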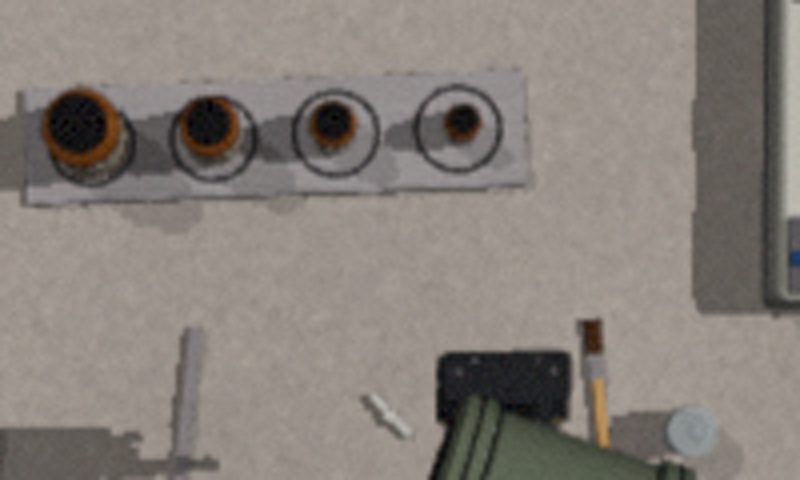

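All four stand upright, with their base edges at (134,348), (318,330), (487,319) and (661,312) in the scene crop. Next, a numeric check of centring from base edges, caps and rings.

```bash
python3 -c "
from h import *
S=lambda u:((np.array(u)+.5)/4-.5)+[230,230]
T=lambda u:((np.array(u)+.5)/4-.5)+[240,165]
ring=[(139,328),(313,308),(485,287),(654,266)];base=[(134,348),(318,330),(487,319),(661,312)];cap=[(129,264),(317,224),(494,182),(679,134)]
tr=[(458,128),(336,133),(214,139),(91,144)];tc=[(463,121),(333,122),(209,124),(78,122)]
c=ray('scene5',(0,0))[0]
for r,b,k,R,C,rad,h in zip(ring,base,cap,tr,tc,[13.5,17,21.5,27.5],[47,60,76,94]):
    o=onz('scene5',S(r),10);q=onz('scene5',S(b),10); d=(c-q)[:2];q[:2]-=rad*d/np.linalg.norm(d)
    print('base-ring',(q-o)[:2].round(1),'cap-ring scene',(onz('scene5',S(k),10+h)-o)[:2].round(1),'top',(onz('top5',T(C),10+h)-onz('top5',T(R),10))[:2].round(1),'tri',tri('scene5',S(k),'top5',T(C))[0].round(1))
"
```

```text
base-ring [-1.5 -3.7] cap-ring scene [-2.8 -1.3] top [-1.9 -0.3] tri [ 650.4 -126.    59.3]
base-ring [-2.9  2.8] cap-ring scene [-4.   2.8] top [-0.8  2.8] tri [649.2 -35.   74. ]
base-ring [-0.6  2.8] cap-ring scene [-3.7  0.6] top [-0.3  0.1] tri [647.1  50.5  89.9]
base-ring [4.2 7. ] cap-ring scene [-4.7  1.7] top [ 2.1 -0.6] tri [646.9 138.2 111.6]
```

```bash
python3 -c "
from h import *
print(job_done())"
```

```text
the job is handed in; nothing more can be done
None
```

The four amber bottles stand upright on the plate in order of size: 15 ml on ring 1 next to the balance (right, -y end), then 30, 60 and 125 ml on rings 2, 3 and 4. I lowered each one until the arm stopped at the expected height, then released it. The job was handed in at about 39 s of the 107 s allowed, with the gripper open and clear of everything.

**Centring:** by the caps, the final pictures put the bottles within about 3 mm of their ring centres in the top view. The 30 ml bottle is the clearest offset, about 3 mm toward +y in both views. I left it there.

**Checks that disagreed:** the scene camera showed the caps 3–5 mm nearer the robot in x than the top view did. The scene reading of the 125 ml base edge gave about 8 mm off centre. I put both down to camera calibration and pixel reading, because the cap readings in the top view and the gripper position at release agree to about 2 mm.

**Weighing bottle:** the arm never went near it. It was unmoved in the picture taken before the last bottle was picked up, and it is standing in the final one.

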